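# Charge the bench clamp's hand pump

## Task

Charge the hand pump that is bolted to the bench: first push its release lever over to the back, fully closed, then pump the black palm knob with your fingertips, one full stroke after another, until the indicator pin in the middle has popped fully out of its brass collar. Leave the lever closed and let the knob come back up. Push gently with the fingers and do not grip the lever; do not touch the pin, and leave the small things lying round the pump where they are.

Things in the scene. Friction and masses are not known exactly. Their poses are not given: they have to be found in the camera images.
- pump: Hand pump, bolted down by a grey plate 110 x 280 x 10 mm. Origin: centre of the plate's underside, on the bench; z up, x to the pump's back (about away from the robot, yaw up to 0.35 rad), y along the plate. On it: at y +105 mm the pump barrel (52 mm thick, 97 high), at y -5 the valve block with the pin (60 x 64, 65 high, brass collar to 73), at y -105 the lever's housing (50 x 28, 56 high).
- plunger_top (a point): Centre of the flat top of the black round palm knob (74 mm wide, 20 mm high) on the plunger rod (14 mm) above the barrel; 150 mm above the bench when the plunger is up, 120 mm when fully down.
- plunger (a joint): Travel of the plunger, m: 0 up, 0.030 fully down. Pressed straight down; its spring pushes back with 6 N (top) to 15 N (bottom) and returns it in about 0.3 s. Each full stroke raises the indicator pin about 6 mm (shorter strokes less in proportion; with the lever open not beyond about 10 mm); the pin stays up when the knob comes back.
- lever_tip (a point): Centre of the black ball (20 mm) on the end of the steel release lever (10 mm rod; pivot 45 mm above the bench, ball centre 65 mm from it). The lever stands up and swings in the pump's x-z plane: open, the ball is 31 mm in front of the pivot (-x of the pump), closed 31 mm behind it, both 102 mm above the bench.
- release_lever (a joint): Angle of the release lever, rad: 0 open (leaning 0.5 rad to the front), 1.0 closed (leaning 0.5 rad to the back, at its stop). About 2 to 3 N at the ball moves it; pushing under 20 N is always safe; it stays where it is left. While it is open the pin cannot come out more than about 10 mm.
- pin_rod: The steel indicator pin, 12 mm thick, with domed head, standing in the brass collar on the valve block, 110 mm from the plunger's axis. Origin: the centre of its top, 76 mm above the bench when in, 108 mm when fully out. Not to be touched.
- indicator_pin (a joint): How far the indicator pin is out, m: 0 in, 0.032 fully out (stop). It starts between 0 and 0.008. It rises step by step, only while the plunger goes down, and stays. Pumping on once it is out does no harm.
- padlock: Small brass padlock, 59 x 38 x 13 mm, lying loose in front of the pump. Bystander. Origin: centre of its underside.
- hex_nut_big: Steel hexagon nut, 35 x 30 x 16 mm, loose in front of the pump barrel. Bystander. Origin: centre of its underside.
- roller_pin_0: Steel hinge pin, 12 x 55 x 12 mm, loose behind the pump. Bystander. Origin: centre of its underside.
- brass_tap: Small brass ball tap, 24 x 51 x 35 mm, loose behind the pump barrel. Bystander. Origin: centre of its underside.
- spring_clamp: Orange spring clamp, 100 x 55 x 16 mm, loose at the barrel end of the pump. Bystander. Origin: centre of its underside.

How it is judged:
By the outcome, as a careful person would: the job done as asked, in the order asked, and still so for the second after the job is handed in, with the robot touching nothing.
It also fails if it takes over 45 s, if anything falls off the work surface, if the arm or the gripper's body presses on something with over 40 N, if the wrist force passes 120 N, or if a joint passes its speed limit or range.

## Robot

A 7-joint arm with a two-finger parallel gripper is mounted at the origin on a cart in front of the work surface, level with it; the furniture and walls round the work are solid. World frame = base frame: x ahead of the robot, y to its left, z up, the work surface at z = 0. Lengths are in mm, angles in degrees, forces in N, time in s.
With the tool pointing down it reaches from about 400 to 850 mm from the base axis. Payload 10.4 kg.
Tool frame: the origin (TCP) lies at the very end of the fingers, on their centre line; the grasp point (between the pads) lies 19 mm behind it; z points along the fingers, y is the line along which they close (so a half turn about z gives the same grasp; the last joint's range is limited). The gripper opens to 85 mm and grips with 20 to 120 N. Pads are 22 mm wide; open, the fingers measure 114 mm over their backs; the gripper's body (76 mm by 85 mm) begins 54 mm behind the grasp point. The pads swing forward as they close: fully open they stand 13 mm farther back than shut.
Start: joints at [-64.721, 19.034, -3.707, 83.658, 1.238, 77.344, -5.071], TCP at [279.585, 559.002, 231.338] pointing down, gripper open.
Joint ranges: [-148.97, 148.97], [-28.65, 121.19], [-84.17, 76.75], [9.2, 138.47], [-72.65, 252.65], [3.7, 117.97], [-149.18, 149.18]. Speed limits (degrees/s): [127.2, 127.2, 159.86, 159.86, 180, 180, 180].

## Interface

Orientations are given as a 3x3 rotation matrix whose columns are the frame's x, y, z axes.
In Python, from plant import robot gives the robot as it stands.
- The arm moves only by the shell command python3 -m crank 'ROWS' [FORCE]. ROWS is text: rows parted by semicolons, each of 7 numbers parted by spaces: the shift along the tool's x, y, z in mm, then the turn, a rotation vector about the tool's x, y, z in degrees, then the opening, from 0 (shut) to 1 (fully open). In form: x y z ax ay az grip; .... A call has 1 to 20 rows; each row is the pose to reach, as a shift and turn from the pose commanded when the call began, along the tool's axes at that moment; what a row does not reach only later rows make up. A row lasts 1/10 s, in which the tool goes at most 50 mm and 8.59 degrees, less where a joint would pass 70% of its speed; a pose out of reach is approached as far as the arm can. A call with a gripper value outside its range is refused whole. The fingers move at their own pace and stop on an object; FORCE is the grip in N (left out, the last holds). Time passes only in rows, so rows that repeat a pose let the fingers close. It gives the time, the measured TCP pose, the force, the opening and the grip force at its end, in the units of the state.
- robot.get_obs(): the state, without advancing time (a new reading comes with each control period).
- robot.camera(name): name is "side" or "top" or "wrist"; returns a dict with "pixels" (400x640x3 uint8, red, green, blue), "fx", "fy", "cx", "cy" (pixels), "k1" (the pictures are not rectified: a ray, as slopes to the right and down, at radius r is drawn at 1 + k1 r^2 times it, then the intrinsics apply), "cam_to_world" (4x4, takes a point from camera to world coordinates). Camera axes: x right, y down, z forward; pixel columns grow to the right and rows downward; lengths in mm; the calibration is good to about 2 mm. A picture is of the moment at which its call begins. There is no depth.
- robot.finish_job(): hands the job in; it is judged then, once.
Trained networks look in the newest picture that a camera, given by its name, has taken for a name from the list of things; names that differ only in an ending like _2 or _b are one class to them, and where a whole thing is asked for, a point or a joint stands for the part that bears it (a point fixed in the world has none). Each returns a list of dicts, best first, with "confidence" (0 to 1); they miss things now and then, are a little off and sometimes report something else, mostly with a low value. They report only what shows in the picture. A call takes as long as a camera call.
- robot.cut_out(camera, name): "pixels" (400x640 bool, what is visible of it) and "box" ([left, top, right, bottom] in pixels, round what is visible of it).
The state is a dict: "clock": time; "qpos": joint angles; "joint_velocities": joint speeds; "joint_torque": joint torques, N m; "tcp_pos": TCP position; "ee_rot": TCP orientation; "force": force on the tool from outside, world axes, zero at the start; "torque": the same for the moment, N m; "gripper_width": finger opening in mm; "finger_force": force on a finger pad.
Only numpy, scipy, OpenCV 4.12 (cv2) and the standard library are available. Lean on these libraries where they do the work, as an engineer would, in place of code of your own. Each camera call takes 0.05 s, during which the arm holds its last target. There are 200 camera calls.

## Working session

There is one attempt and no reset: what is moved stays moved. The work goes in short steps, Python scripts to look and compute and a shell command to move; the robot and the scene stay as the last step left them, time stands still between calls to the robot, and variables do not carry over. Pictures are saved under pics/ and viewed, at most 10 in all, crops included, and the job is handed in when it is done.

```bash
mkdir -p pics; ls; cat > h.py <<'E'
import numpy as np, cv2
from plant import robot
def ray(c,u,v):
    xd=np.array([(u-c["cx"])/c["fx"],(v-c["cy"])/c["fy"]]);x=xd.copy()
    for _ in range(20): x=xd/(1+c["k1"]*(x@x))
    T=np.array(c["cam_to_world"]);return T[:3,3],T[:3,:3]@np.array([x[0],x[1],1])
def atz(c,u,v,z):
    o,d=ray(c,u,v);return o+d*(z-o[2])/d[2]
def proj(c,p):
    T=np.array(c["cam_to_world"]);q=T[:3,:3].T@(np.asarray(p,float)-T[:3,3]);x=q[:2]/q[2]
    x=x*(1+c["k1"]*(x@x));return x*[c["fx"],c["fy"]]+[c["cx"],c["cy"]]
def save(c,n): cv2.imwrite(f"pics/{n}.png",c["pixels"][:,:,::-1])
E
python3 - <<'E'
from h import *
s=robot.get_obs();print(s["clock"],s["tcp_pos"],np.round(s["ee_rot"],3).tolist(),s["gripper_width"],s["force"])
ims=[]
for n in ["top","side"]:
    c=robot.camera(n);ims.append(c);save(c,n+"0")
    print(n,np.round(c["cam_to_world"],2).tolist())
    for k in ["pump","plunger_top","lever_tip","pin_rod","release_lever","plunger"]:
        for d in robot.cut_out(n,k)[:2]:
            m=d["pixels"];ys,xs=np.nonzero(m);print(k,round(d["confidence"],2),d["box"],xs.mean().round(1),ys.mean().round(1))
E
```

```text
pics
0.0 [279.43124196 558.64341866 230.49411742] [[-0.894, 0.447, -0.001], [0.447, 0.894, -0.001], [-0.0, -0.001, -1.0]] 85.5014144460163 [ 0.11731915 -0.25773237  0.36835342]
top [[-0.02, -0.99, 0.16, 429.26], [-1.0, 0.01, -0.02, 91.65], [0.02, -0.16, -0.99, 968.91], [0.0, 0.0, 0.0, 1.0]]
pump 0.79 [333.4, 183.5, 449.5, 231.4] 387.7 209.8
plunger_top 0.77 [332.9, 187.1, 369.2, 221.7] 352.3 203.8
lever_tip 0.62 [435.7, 203.8, 449.2, 218.9] 441.8 211.6
pin_rod 0.72 [349.6, 242.5, 351.9, 255.9] 351.0 249.2
pin_rod 0.62 [408.1, 165.0, 419.9, 185.3] 411.8 173.7
plunger 0.59 [335.4, 188.8, 371.1, 219.9] 352.2 203.7
plunger 0.59 [435.3, 202.6, 450.5, 220.3] 442.0 211.8
side [[0.88, -0.18, 0.45, 178.64], [-0.48, -0.33, 0.81, -595.69], [-0.0, -0.92, -0.38, 445.24], [0.0, 0.0, 0.0, 1.0]]
pump 0.95 [303.5, 198.7, 456.4, 377.0] 374.3 300.6
plunger_top 0.59 [318.2, 200.8, 359.8, 232.9] 338.5 211.3
lever_tip 0.51 [400.5, 285.5, 421.8, 318.8] 408.8 300.1
pin_rod 0.37 [371.4, 269.9, 376.8, 277.5] 374.9 271.9
release_lever 0.66 [398.2, 287.1, 422.3, 318.4] 408.5 300.1
plunger 0.87 [321.0, 200.3, 356.8, 235.0] 338.0 211.8
```

```bash
python3 - <<'E'
from h import *
a=cv2.imread("pics/top0.png")[130:290,270:530];b=cv2.imread("pics/side0.png")[170:390,250:510]
cv2.imwrite("pics/c.png",np.vstack([cv2.resize(a,(480,295),interpolation=2),cv2.resize(b,(354,300),interpolation=2) if 0 else cv2.copyMakeBorder(cv2.resize(b,(354,300),interpolation=2),0,0,0,126,0)]))
c=robot.camera("top");k=atz(c,352.3,203.8,150);l=atz(c,441,211,102);print(k,l)
c2=robot.camera("side");print(proj(c2,k),proj(c2,l))
o,d=ray(c2,408.8,300);
# triangulate ball & knob
def tri(c,p,c2,q):
    o1,d1=ray(c,*p);o2,d2=ray(c2,*q);s=np.linalg.lstsq(np.c_[d1,-d2],o2-o1,rcond=None)[0];return (o1+s[0]*d1+o2+s[1]*d2)/2
print(tri(c,(352.3,203.8),c2,(338.5,211.3)))
E
```

```text
[540.42583033  -4.95013724 150.        ] [ 527.73481817 -210.52331887  102.        ]
[336.142692   205.26568054] [404.84489416 290.27369984]
[542.99042536  -6.83385334 138.54534148]
```

View pics/c.png

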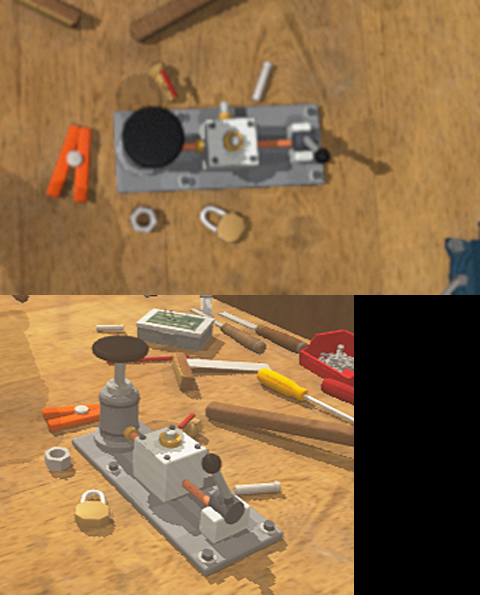

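View pics/side0.png

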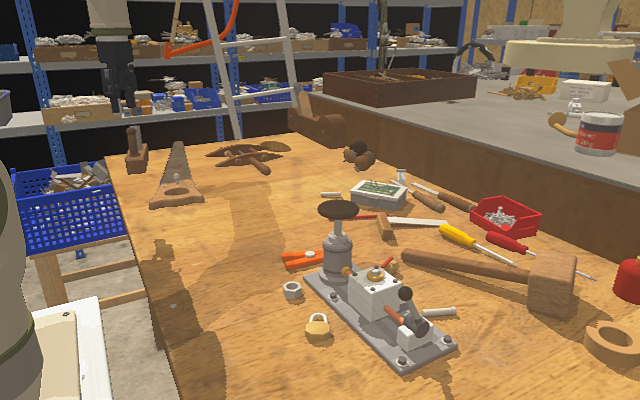

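The top view shows the knob at about (352,204) and the lever ball at about (443,214), leaning to the front. The small things lie clear of the lever's path. Next I work out the pump pose from the plate corners.

```bash
python3 - <<'E'
from h import *
c=robot.camera("top");s=robot.camera("side")
f=lambda x,y:(270+x/480*260,130+y/295*160)
cs=np.array([atz(c,*f(*p),10) for p in [(116,110),(320,105),(325,183),(118,191)]]);print(cs.round(1))
ctr=cs.mean(0);e=(cs[0]-cs[1]+cs[3]-cs[2])/2;yw=np.arctan2(-e[0],e[1]);print(ctr,np.linalg.norm(e),np.degrees(yw))
k=atz(c,352.3,203.8,150);b=atz(c,443.9,214,102)
# joint fit: knob pump(0,105)?, ball pump(-31,-105)
from scipy.optimize import least_squares
P=[(0,105,150),(-31,-105,102)]+[(x,y,10) for x,y in [(55,140),(55,-140),(-55,-140),(-55,140)]]
obs=[(352.3,203.8),(443.9,214)]+[f(*p) for p in [(116,110),(320,105),(325,183),(118,191)]]
obs2=[(338,209),(406,293)]
def W(x,p): C,S=np.cos(x[2]),np.sin(x[2]);return [x[0]+C*p[0]-S*p[1],x[1]+S*p[0]+C*p[1],p[2]]
r=least_squares(lambda x:np.r_[np.ravel([proj(c,W(x,p))-o for p,o in zip(P,obs)]),np.ravel([proj(s,W(x,p))-o for p,o in zip(P,obs2)])],[ctr[0],ctr[1],yw],loss='soft_l1')
print(r.x,np.degrees(r.x[2]),r.fun.round(1))
for n,p in [("knob",P[0]),("ball",P[1]),("closed",(31,-105,102)),("pin",(0,-5,76))]: print(n,np.round(W(r.x,p),1), proj(c,W(r.x,p)).round(), proj(s,W(r.x,p)).round())
E
```

```text
[[ 595.4   25.8   10. ]
 [ 598.8 -252.6   10. ]
 [ 492.6 -252.4   10. ]
 [ 486.8   25.7   10. ]]
[ 543.42471557 -113.39731272   10.        ] 278.3056382031163 0.9450105447962753
[ 5.46010554e+02 -1.12558381e+02  3.48519625e-02] 1.9968703601254898 [ 1.2 -0.9  0.9  0.9 -1.4 -0.2 -1.  -2.7  0.7 -1.4  0.1  0.3 -0.1 -3.4
 -2.6  2.1]
knob [542.4  -7.6 150. ] [354. 203.] [338. 206.]
ball [ 518.7 -218.6  102. ] [445. 215.] [403. 295.]
closed [ 580.7 -216.4  102. ] [442. 188.] [437. 282.]
pin [ 546.2 -117.6   76. ] [397. 205.] [375. 272.]
```

```bash
R1="" ; python3 -m crank '-290 -200 0 0 0 -26.6 0;-290 -200 0 0 0 -26.6 0;-290 -200 0 0 0 -26.6 0;-290 -200 0 0 0 -26.6 0;-290 -200 0 0 0 -26.6 0;-290 -200 0 0 0 -26.6 0;-290 -200 0 0 0 -26.6 0;-524 -605 0 0 0 -26.6 0;-524 -605 0 0 0 -26.6 0;-524 -605 0 0 0 -26.6 0;-524 -605 0 0 0 -26.6 0;-524 -605 0 0 0 -26.6 0;-524 -605 0 0 0 -26.6 0;-524 -605 0 0 0 -26.6 0;-524 -605 0 0 0 -26.6 0;-524 -605 0 0 0 -26.6 0;-524 -605 0 0 0 -26.6 0;-524 -605 0 0 0 -26.6 0;-524 -605 0 0 0 -26.6 0' 20
python3 - <<'E'
from h import *
s=robot.get_obs();print(s["clock"],s["tcp_pos"],np.round(s["ee_rot"],3).tolist(),s["force"])
c=robot.camera("wrist");save(c,"w1")
for k in ["lever_tip","plunger_top","pin_rod"]:
    for d in robot.cut_out("wrist",k)[:2]: print(k,d["confidence"],d["box"])
for n,p in [("ball",(519,-217,102)),("knob",(541,-7,150)),("pin",(546,-117,76))]: print(n,proj(c,p).round())
E
```

```text
clock: 2.8
tcp_pos: [477.5, -216.4, 231.2]
ee_rot: [[-1.0, 0.0, -0.0], [0.0, 1.0, 0.0], [0.0, 0.0, -1.0]]
force: [0.1, 0.5, -0.1]
gripper_width: -0.0
finger_force: 0.0
2.8 [ 477.54902572 -216.42792743  231.19132338] [[-1.0, 0.0, -0.0], [0.0, 1.0, 0.0], [0.0, 0.0, -1.0]] [ 0.07483948  0.5429853  -0.1209316 ]
lever_tip 0.48 [309.4, 236.9, 324.3, 247.9]
plunger_top 0.71 [546.6, 248.9, 635.5, 334.1]
pin_rod 0.71 [419.3, 252.8, 431.7, 262.6]
ball [318. 243.]
knob [595. 292.]
pin [424. 259.]
```

View pics/w1.png

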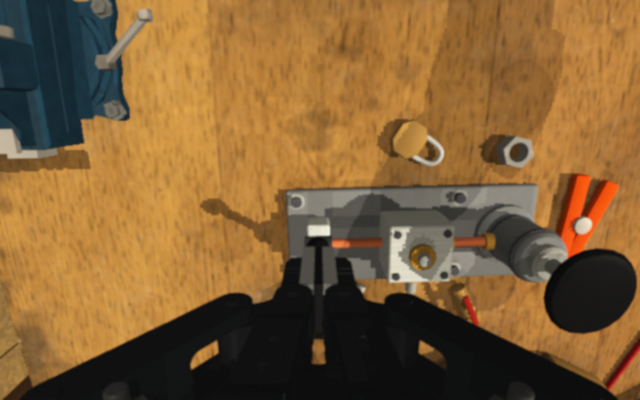

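The wrist view confirms the estimate: pin at (424,259) and knob at (592,292), both as projected. The fingers stand just in front of the lever. I'll lower to lever height and push.

```bash
python3 -m crank '0 0 50 0 0 0 0;0 0 95 0 0 0 0;0 0 125 0 0 0 0;0 0 139 0 0 0 0;-15 0 139 0 0 0 0;-25 0 139 0 0 0 0;-35 0 139 0 0 0 0;-45 0 139 0 0 0 0;-55 0 139 0 0 0 0;-63 0 139 0 0 0 0;-70 0 139 0 0 0 0;-70 0 139 0 0 0 0'
python3 - <<'E'
from h import *
c=robot.camera("side");save(c,"s1")
cv2.imwrite("pics/s1c.png",cv2.resize(c["pixels"][190:390,280:480,::-1],(500,500)))
E
```

```text
clock: 4.2
tcp_pos: [548.5, -216.2, 92.0]
ee_rot: [[-1.0, -0.001, 0.0], [-0.001, 1.0, -0.0], [-0.0, -0.0, -1.0]]
force: [0.9, 0.1, 0.2]
gripper_width: 0.1
finger_force: 0.0
```

View pics/s1c.png

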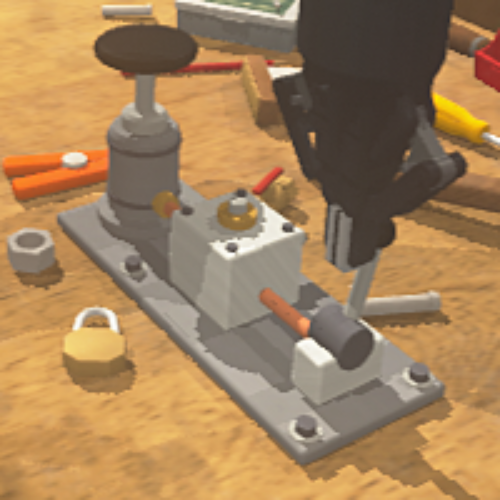

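The lever is leaning back, with the fingers in front of it at crop (350,240). I'll keep pushing until it meets the stop.

```bash
python3 -m crank '-4 0 0 0 0 0 0;-7 0 0 0 0 0 0;-9 0 0 0 0 0 0;-9 0 0 0 0 0 0'; python3 -m crank '-2 0 0 0 0 0 0;-4 0 0 0 0 0 0;-4 0 0 0 0 0 0'
```

```text
clock: 4.65
tcp_pos: [556.4, -216.5, 92.0]
ee_rot: [[-1.0, -0.0, -0.001], [-0.0, 1.0, 0.0], [0.001, 0.0, -1.0]]
force: [-3.0, -0.1, -2.2]
gripper_width: 0.1
finger_force: 1.3
clock: 4.95
tcp_pos: [559.8, -216.5, 92.0]
ee_rot: [[-1.0, -0.0, -0.002], [-0.0, 1.0, 0.0], [0.002, 0.0, -1.0]]
force: [-6.3, 1.0, -1.2]
gripper_width: 0.0
finger_force: 3.5
```

```bash
python3 -m crank '-2 0 0 0 0 0 0;-3 0 0 0 0 0 0;-3 0 0 0 0 0 0'
```

```text
clock: 5.25
tcp_pos: [560.2, -216.6, 91.8]
ee_rot: [[-1.0, 0.001, -0.007], [0.001, 1.0, 0.002], [0.007, 0.002, -1.0]]
force: [-19.8, 3.7, 8.1]
gripper_width: -0.1
finger_force: 9.7
```

```bash
python3 -m crank '15 0 0 0 0 0 0;25 0 0 0 0 0 0;25 0 -50 0 0 0 0;22 0 -100 0 0 0 0;22 50 -100 0 0 0 0;22 100 -100 0 0 0 0;22 150 -100 0 0 0 0;22 200 -100 0 0 0 0;22 209 -80 0 0 0 0;22 209 -70 0 0 0 0;22 209 -70 0 0 0 0'
python3 - <<'E'
from h import *
c=robot.camera("side");t=robot.camera("top");w=robot.camera("wrist")
cv2.imwrite("pics/s2.png",np.hstack([cv2.resize(c["pixels"][190:390,280:480,::-1],(400,400)),cv2.resize(t["pixels"][140:260,310:460,::-1],(400,320))[:, :].repeat(1,0) if 0 else cv2.resize(t["pixels"][140:260,320:470,::-1],(400,400))]))
print(robot.get_obs()["clock"],proj(c,(579,-217,102)),[d["box"] for d in robot.cut_out("side","lever_tip")[:2]],proj(t,(579,-217,102)),[d["box"] for d in robot.cut_out("top","lever_tip")[:2]])
E
```

```text
clock: 6.35
tcp_pos: [540.9, -8.5, 161.4]
ee_rot: [[-1.0, 0.0, -0.001], [0.0, 1.0, -0.001], [0.001, -0.001, -1.0]]
force: [0.7, -0.3, 0.2]
gripper_width: -0.0
finger_force: 0.0
6.5 [436.18837711 282.53068511] [[420.0, 276.0, 444.5, 315.2]] [442.31672646 188.51379135] []
```

View pics/s2.png

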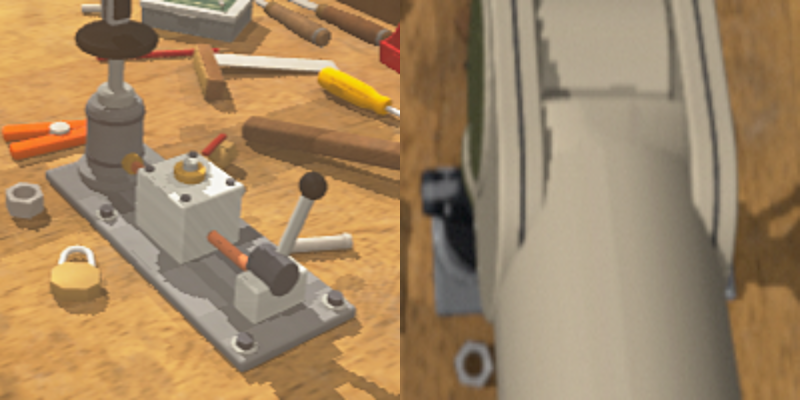

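The lever ball is at (436.5,282.5), exactly where the closed position projects, so it is closed. The fingers are above the knob. First stroke:

```bash
python3 -m crank '0 0 11 0 0 0 0;0 0 21 0 0 0 0;0 0 31 0 0 0 0;0 0 38 0 0 0 0;0 0 43 0 0 0 0;0 0 43 0 0 0 0'
```

```text
clock: 7.2
tcp_pos: [542.5, -8.0, 120.3]
ee_rot: [[-1.0, 0.0, 0.002], [0.0, 1.0, 0.0], [-0.002, 0.0, -1.0]]
force: [-2.2, -1.1, 13.6]
gripper_width: 0.2
finger_force: 7.0
```

```bash
python3 -m crank '0 0 2 0 0 0 0;0 0 4 0 0 0 0;0 0 4 0 0 0 0'
```

```text
clock: 7.5
tcp_pos: [542.7, -8.0, 119.7]
ee_rot: [[-1.0, 0.001, 0.003], [0.001, 1.0, 0.002], [-0.003, 0.002, -1.0]]
force: [-20.3, -1.0, 53.3]
gripper_width: -0.0
finger_force: 26.6
```

```bash
python3 -m crank '0 0 -17 0 0 0 0;0 0 -32 0 0 0 0;0 0 -40 0 0 0 0;0 0 -40 0 0 0 0;0 0 -40 0 0 0 0;0 0 -30 0 0 0 0;0 0 -18 0 0 0 0;0 0 -8 0 0 0 0;0 0 -3 0 0 0 0;0 0 -3 0 0 0 0'; python3 -m crank '0 0 -14 0 0 0 0;0 0 -29 0 0 0 0;0 0 -37 0 0 0 0;0 0 -37 0 0 0 0;0 0 -37 0 0 0 0;0 0 -27 0 0 0 0;0 0 -15 0 0 0 0;0 0 -5 0 0 0 0;0 0 0 0 0 0 0;0 0 0 0 0 0 0'
python3 - <<'E'
from h import *
c=robot.camera("side")
cv2.imwrite("pics/s3.png",cv2.resize(c["pixels"][190:350,290:450,::-1],(500,500)))
E
```

```text
clock: 8.5
tcp_pos: [541.9, -7.4, 120.0]
ee_rot: [[-1.0, -0.0, 0.001], [-0.0, 1.0, 0.001], [-0.001, 0.001, -1.0]]
force: [-11.0, -0.4, 31.3]
gripper_width: 0.0
finger_force: 16.1
clock: 9.5
tcp_pos: [541.8, -7.4, 119.9]
ee_rot: [[-1.0, -0.0, 0.001], [-0.0, 1.0, 0.001], [-0.001, 0.001, -1.0]]
force: [-12.1, 0.4, 32.5]
gripper_width: -0.1
finger_force: 16.0
```

View pics/s3.png

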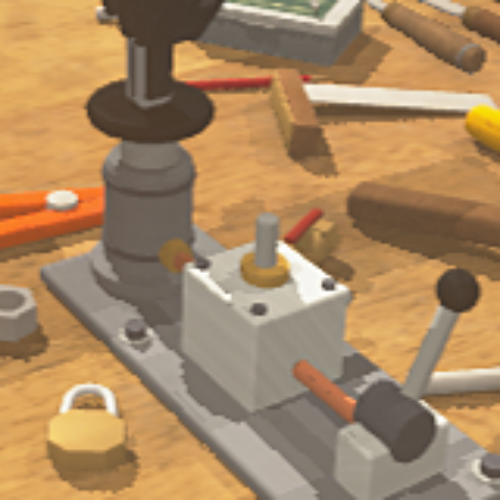

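The pin is rising, with its top at crop (266,218), and the lever is still closed. I'll do four more full strokes, since extra ones do no harm, then retreat upward.

```bash
python3 -m crank '0 0 -14 0 0 0 0;0 0 -29 0 0 0 0;0 0 -37 0 0 0 0;0 0 -37 0 0 0 0;0 0 -37 0 0 0 0;0 0 -27 0 0 0 0;0 0 -15 0 0 0 0;0 0 -5 0 0 0 0;0 0 0 0 0 0 0;0 0 0 0 0 0 0;0 0 -14 0 0 0 0;0 0 -29 0 0 0 0;0 0 -37 0 0 0 0;0 0 -37 0 0 0 0;0 0 -37 0 0 0 0;0 0 -27 0 0 0 0;0 0 -15 0 0 0 0;0 0 -5 0 0 0 0;0 0 0 0 0 0 0;0 0 0 0 0 0 0'; python3 -m crank '0 0 -14 0 0 0 0;0 0 -29 0 0 0 0;0 0 -37 0 0 0 0;0 0 -37 0 0 0 0;0 0 -37 0 0 0 0;0 0 -27 0 0 0 0;0 0 -15 0 0 0 0;0 0 -5 0 0 0 0;0 0 0 0 0 0 0;0 0 0 0 0 0 0;0 0 -14 0 0 0 0;0 0 -29 0 0 0 0;0 0 -37 0 0 0 0;0 0 -37 0 0 0 0;0 0 -37 0 0 0 0;0 0 -27 0 0 0 0;0 0 -15 0 0 0 0;0 0 -5 0 0 0 0;0 0 0 0 0 0 0;0 0 0 0 0 0 0'; python3 -m crank '0 0 -15 0 0 0 0;0 0 -30 0 0 0 0;0 0 -60 0 0 0 0;0 0 -100 0 0 0 0;0 0 -130 0 0 0 0;0 0 -130 0 0 0 0;0 0 -130 0 0 0 0'
python3 - <<'E'
from h import *
c=robot.camera("side")
cv2.imwrite("pics/s4.png",cv2.resize(c["pixels"][190:350,290:450,::-1],(500,500)))
f=lambda p:((proj(c,p)-[290,190])*3.125).round()
print(f((545,-117,108)),f((545,-117,102)),f((545,-117,76)),f((541,-7,150)))
E
```

```text
clock: 11.55
tcp_pos: [541.9, -7.4, 119.9]
ee_rot: [[-1.0, -0.0, 0.001], [-0.0, 1.0, 0.001], [-0.001, 0.001, -1.0]]
force: [-12.1, -0.1, 31.7]
gripper_width: 0.1
finger_force: 16.0
clock: 13.55
tcp_pos: [541.9, -7.5, 119.9]
ee_rot: [[-1.0, -0.0, 0.001], [-0.0, 1.0, 0.001], [-0.001, 0.001, -1.0]]
force: [-12.3, -1.0, 32.2]
gripper_width: -0.1
finger_force: 16.0
clock: 14.25
tcp_pos: [541.4, -7.3, 247.3]
ee_rot: [[-1.0, -0.001, -0.001], [-0.001, 1.0, 0.0], [0.001, 0.0, -1.0]]
force: [-0.7, 0.3, 0.4]
gripper_width: -0.4
finger_force: 0.0
[266. 200.] [266. 210.] [263. 255.] [147.  49.]
```

View pics/s4.png

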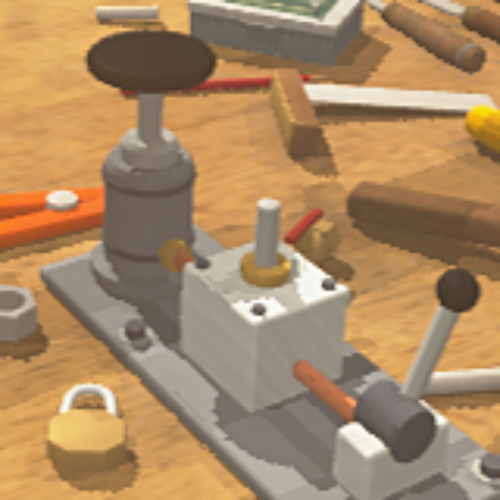

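The pin top at crop (267,201) matches the fully-out projection (266,200). The knob is back up, the lever is closed, and nothing else has moved.

```bash
python3 -c "
from plant import robot
print(robot.finish_job())"
```

```text
the job is handed in; nothing more can be done
None
```

The job is handed in at about 14 s: the lever is fully closed, seven full strokes brought the pin fully out, the knob is back up, and the last picture showed the arm clear and the small things in view unmoved; pressing reached 53 N at the wrist once at the bottom of the first stroke (fingertips only, limit 120 N), about 32 N after that.

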